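# Gauge a goose egg on the bench gauge with the slip-clutch knob

## Robot

A 6-joint arm with a two-finger parallel gripper is mounted at the origin on a cart in front of the work surface, level with it; the furniture and walls round the work are solid. World frame = base frame: x ahead of the robot, y to its left, z up, the work surface at z = 0. Lengths are in m, angles in rad, forces in N, time in s.
With the tool pointing down it reaches from about 0.35 to 0.775 m from the base axis. Payload 5.5 kg.
Tool frame: the origin (TCP) lies at the very end of the fingers, on their centre line; the grasp point (between the pads) lies 19 mm behind it; z points along the fingers, y is the line along which they close (so a half turn about z gives the same grasp; the last joint's range is limited). The gripper opens to 85 mm and grips with 20 to 120 N. Pads are 22 mm wide; open, the fingers measure 114 mm over their backs; the gripper's body (76 mm by 85 mm) begins 54 mm behind the grasp point. The pads swing forward as they close: fully open they stand 13 mm farther back than shut.
Start: joints at [-1.286, 0.313, 0.046, 1.304, 0, 1.431], TCP at [0.237, -0.524, 0.231] pointing down, gripper open.
Joint ranges: [-2.76, 2.76], [-0.86, 1.69], [-1.03, 1.26], [-2.2, 2.34], [-1.47, 1.5], [-3.14, 3.14]. Speed limits (rad/s): [2.57, 2.57, 3.14, 3.14, 3.14, 3.14].

## Interface

Orientations are given as a unit quaternion [w, x, y, z].
In Python, from workcell import get_state, read_camera, calibration, hand_in gives the robot as it stands.
- The arm moves only by the tool drive_tool, never from a script. Its argument "deltas" is a list that holds one entry, the list of rows, each a list of 7 numbers: the closure in counts, from 0 (fully open) to 255 (shut), then the shift along the tool's x, y, z in m, then the turn, a rotation vector about the tool's x, y, z in degrees. A call has 1 to 12 rows; each row is the pose to reach, as a shift and turn from the pose commanded when the call began, along the tool's axes at that moment; what a row does not reach only later rows make up. A row lasts 1/8 s, in which the tool goes at most 62.5 mm and 10.7 degrees, less where a joint would pass 70% of its speed; a pose out of reach is approached as far as the arm can. A call with a gripper value outside its range is refused whole. The fingers move at their own pace and stop on an object; "newtons" is the grip in N (left out, the last holds). Time passes only in rows, so rows that repeat a pose let the fingers close. It gives the time, the measured TCP pose, the force, the opening and the grip force at its end, in the units of the state.
- get_state(): the state, without advancing time (a new reading comes with each control period).
- read_camera(name): name is "scene" or "top" or "wrist"; returns (picture, depth): 480x640x3 uint8, red, green, blue; 480x640 float32, m along the optical axis (not along the pixel's ray), 0 where there is no reading.
- calibration(name): a dict with "mtx" (3x3 intrinsics, pixels), "k1" (the pictures are not rectified: a ray, as slopes to the right and down, at radius r is drawn at 1 + k1 r^2 times it, then the intrinsics apply), "world_from_camera" (4x4, takes a point from camera to world coordinates). Camera axes: x right, y up, looking along -z (the intrinsics and any distortion apply to the point x, -y, -z); pixel columns grow to the right and rows downward; lengths in m; the calibration is good to about 2 mm. A picture is of the moment at which its call begins: read the wrist's pose just before it. calibration takes no time and is no camera call; for the wrist camera it gives the pose at the moment of the call.
- hand_in(): hands the job in; it is judged then, once.
The state is a dict: "clock": time; "joint_pos": joint angles; "qvel": joint speeds; "tau": joint torques, N m; "tcp_pos": TCP position; "orientation": TCP orientation; "wrist_force": force on the tool from outside, world axes, zero at the start; "ft_torque": the same for the moment, N m; "finger_gap": finger opening in m; "grip_force": force on a finger pad.
Only numpy, scipy, OpenCV 4.12 (cv2) and the standard library are available. Lean on these libraries where they do the work, as an engineer would, in place of code of your own. Each camera call takes 0.05 s, during which the arm holds its last target. There are 200 camera calls.

## Task

Measure the length of the goose egg, the biggest in the wooden rack: lay it gently lengthwise on the two rods of the egg gauge, between the anvil and the ram, and let go of it. Then turn the gauge's knob clockwise until the ram has closed on the egg and the clutch has clicked two to four times, and leave it closed for reading. Do not crack the shell, and leave the other eggs and things where they are.

Things in the scene. Friction and masses are not known exactly. Their poses are not given: they have to be found in the camera images.
- goose_egg: the goose egg: the largest egg in the rack, smooth white shell, 67 mm long, 54 mm wide, 51 mm high as it lies, 0.08 to 0.15 kg. Origin under its middle where it lies; its x is its long axis, z up. Take it across its 54 mm width; a grip of 10 to 20 N holds it, and a total of 60 N on the shell from all sides (grip, knocks, a drop) cracks it
- egg_mid (a point): the middle of the goose egg, on its long axis, 25.5 mm above its origin
- egg_rack: fixed wooden egg rack, 96 mm (its x) by 262 mm (its y), top face 26 mm above the counter. Three oblong pockets side by side, 46 by 36 mm, at y = -84, 0 and +84 mm, one egg lying lengthwise along x in each; the goose egg may be in any of them and its middle is then about 44 mm above the counter. Origin under its centre on the counter
- hen_egg_a: a tan hen egg in the rack, 51 mm long, 43 mm wide: stays in its pocket. Origin under its middle
- hen_egg_b: a second tan hen egg in the rack, 51 mm long, 43 mm wide: stays in its pocket. Origin under its middle
- gauge: bench egg gauge, grey steel, bolted down: base plate 250 mm (its x) by 92 mm, top 16 mm above the counter. Its x is the measuring axis, 54 mm above the counter: fixed anvil at the -x end; at the +x end the gear housing (x 48 to 118 mm, 58 mm wide, top 66 mm) with the upright clutch knob; between them the cradle. Origin under the base's centre on the counter; z up
- cradle (a point): on the measuring axis, midway along the cradle: two level steel rods along the gauge's x, 8 mm thick, 36 mm apart, axes 30 mm above the counter, 104 mm long. An egg lies lengthwise on them; the middle of the goose egg is then about 54 mm above the counter, that is level with this point
- anvil: the gauge's fixed anvil, a 44 mm wide plate 72 mm high. Origin at the centre of its 28 mm rubber face, which looks to +x (towards the ram) at gauge x = -73 mm, 54 mm above the counter; same axes as the gauge
- ram: the gauge's steel ram, 16 mm thick with a 29 mm round pad. Origin at the centre of the pad's rubber face, which looks to -x; axes as the gauge's. The opening (ram x less anvil x along the axis) is about 84 to 95 mm at the start, 65 to 66 mm when closed on the goose egg. Moved by the knob; stays where it is left (4.5 N friction) and pushes a loose egg along the rods
- knob_grip (a point): on the knob's axis (gauge x = 83 mm), 92 mm above the counter: where to hold the knob. The knob is a round fluted dark steel cap, 44 mm across, from 76 to 106 mm above the counter, axis upright. Turning it clockwise seen from above drives the ram towards the anvil, 13 mm for each radian; it turns without end
- clutch (a joint): slip of the knob over its clutch (rad): near 0 while the knob drives the ram (about 0.06 N m). When the ram is blocked the knob slips with 12 clicks a turn: the moment on it rises to about 0.25 N m (the ram then presses with some 15 N), drops off as a click passes at 0.26, 0.79, 1.31, 1.83 rad, and rises again. Turned anticlockwise against the open stop it slips below 0
- marker: felt marker, 135 mm, lying behind the gauge: a bystander
- spoon: teaspoon, 134 mm, lying behind the rack: a bystander
- tape_roll: roll of parcel tape, 96 mm across, 48 mm high: a bystander
- shaker: glass spice shaker, 41 mm wide, 87 mm high: a bystander

How it is judged:
By the outcome, as a careful person would: the job done as asked, in the order asked, and still so for the second after the job is handed in, with the robot touching nothing.
It also fails if it takes over 67 s, if anything falls off the work surface, if the arm or the gripper's body presses on something with over 40 N, if the wrist force passes 120 N, or if a joint passes its speed limit or range.

## Working session

There is one attempt and no reset: what is moved stays moved. The work goes in short steps, Python scripts to look and compute and a tool call to move; the robot and the scene stay as the last step left them, time stands still between calls to the robot, and variables do not carry over. Pictures are saved under pics/ and viewed, at most 10 in all, crops included, and the job is handed in when it is done.

Besides the shell and the picture viewer there is one more tool, called after "Call:" as a command line: name --argument value ..., lists and objects as JSON in quotes. drive_tool: Moves the arm, as the interface text tells. Its arguments: {"type":"object","properties":{"deltas":{"type":"array","items":{"type":"array","items":{"type":"array","items":{"type":"number"}}}},"newtons":{"type":"number"}},"required":["deltas"]}

```bash
mkdir -p pics; ls; cat > h.py <<'E'
import numpy as np, cv2
from workcell import get_state, read_camera, calibration, hand_in
def pts(d,c):
    "world xyz per pixel from depth"
    v,u=np.mgrid[0:480,0:640]
    r=rays(np.c_[u.ravel(),v.ravel()],c)
    T=c['world_from_camera']; T=np.array(T)
    p=r*d.reshape(-1,1)
    return (p@T[:3,:3].T+T[:3,3]).reshape(480,640,3)
def rays(uv,c):
    "camera-frame rays with unit depth"
    K=np.array(c['mtx'],float); k=c['k1']
    n=cv2.undistortPoints(np.asarray(uv,float).reshape(-1,1,2),K,np.array([k,0,0,0.])).reshape(-1,2)
    return np.c_[n[:,0],-n[:,1],-np.ones(len(n))]
def onplane(uv,c,z):
    T=np.array(c['world_from_camera']); d=rays(uv,c)@T[:3,:3].T; o=T[:3,3]
    return o+d*((z-o[2])/d[:,2])[:,None]
def save(n,img): cv2.imwrite('pics/'+n+'.png',img[:,:,::-1])
E
python3 - <<'E'
from h import *
s=get_state(); print(s)
for n in('top','scene'):
    c=calibration(n); p,d=read_camera(n); save(n+'0',p); np.savez(n+'0.npz',p=p,d=d); print(n,c)
E
```

```text
pics
{'clock': 0.0, 'joint_pos': array([-1.28561676e+00,  3.14033703e-01,  4.50012167e-02,  1.30362506e+00,
       -2.04218311e-05,  1.43118038e+00]), 'qvel': array([ 1.27567037e-03, -3.17926551e-03,  4.91341782e-05, -6.53891342e-04,
        1.32228449e-03,  3.31547786e-04]), 'tau': array([ 2.18900468e-04, -4.80626142e+01,  2.98534799e+01,  1.91593630e-02,
        9.49615639e-06,  5.17593392e-06]), 'tcp_pos': array([ 0.2368091 , -0.5234099 ,  0.23039904]), 'orientation': array([-9.27404639e-04,  9.77527842e-01,  2.10804298e-01, -7.78556397e-05]), 'wrist_force': array([ 0.8184844 , -0.22843462,  0.55324291]), 'ft_torque': array([ 0.01874156, -0.01320521,  0.00564143]), 'grip_force': 0.0, 'finger_gap': 0.0857702015133535}
top {'mtx': array([[523.31990354,   0.        , 313.79546254],
       [  0.        , 523.31990354, 245.29062128],
       [  0.        ,   0.        ,   1.        ]]), 'k1': -0.039292301249788913, 'world_from_camera': array([[-0.01540414,  0.9989816 , -0.04240846,  0.45685582],
       [-0.99952098, -0.01652335, -0.02616848, -0.06426229],
       [-0.02684256,  0.04198504,  0.99875759,  1.15196905],
       [ 0.        ,  0.        ,  0.        ,  1.        ]])}
scene {'mtx': array([[567.437395  ,   0.        , 320.06134976],
       [  0.        , 567.437395  , 237.94227164],
       [  0.        ,   0.        ,   1.        ]]), 'k1': -0.08894532654387027, 'world_from_camera': array([[-0.79434248,  0.28677381, -0.53551919, -0.15506712],
       [-0.60702263, -0.34088278,  0.71785963,  0.82207466],
       [ 0.02331407,  0.89529867,  0.44485587,  0.64207828],
       [ 0.        ,  0.        ,  0.        ,  1.        ]])}
```

View pics/top0.png

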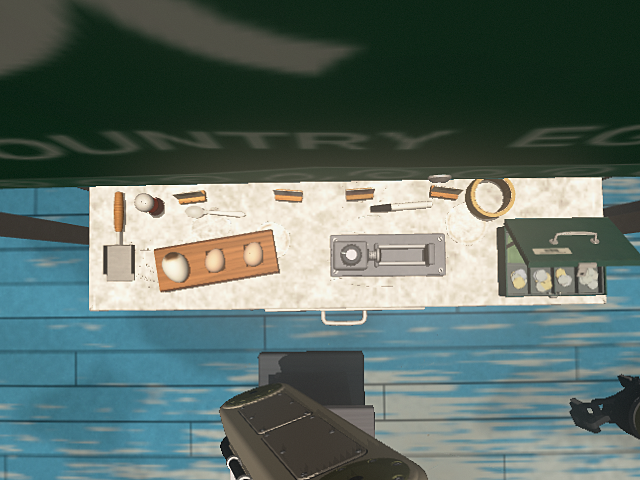

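View pics/scene0.png

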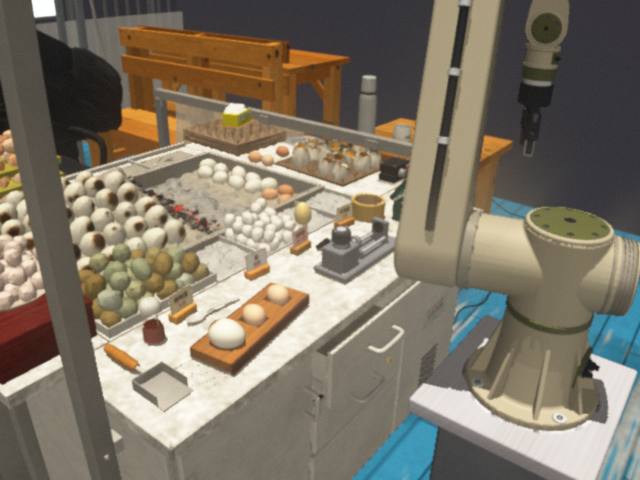

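The top view shows the goose egg at (176,267), in the left pocket of the rack. The gauge has its knob at (350,253) on the left (+y) side and its anvil at about (436,253). The scene view confirms the egg (227,334) and the knob (342,238).

```bash
python3 - <<'E'
from h import *
Z=np.load('top0.npz'); p,d=Z['p'],Z['d']; c=calibration('top'); P=pts(d,c)
Zs=np.load('scene0.npz'); cs=calibration('scene'); Ps=pts(Zs['d'],cs)
for q in[(176,267),(350,253),(340,232),(400,253),(300,270),(320,60),(320,150),(560,235)]: print(q,P[q[1],q[0]].round(4))
def tri(uva,uvb):
    A=[];b=[]
    M=np.zeros((3,3));v=np.zeros(3)
    for uv,cc in((uva,c),(uvb,cs)):
        T=np.array(cc['world_from_camera']);r=(rays([uv],cc)@T[:3,:3].T)[0];r/=np.linalg.norm(r);Q=np.eye(3)-np.outer(r,r);M+=Q;v+=Q@T[:3,3]
    return np.linalg.solve(M,v)
# egg mask: by height & whiteness
def eggmask(p,x0,y0,x1,y1):
    h=cv2.cvtColor(p,cv2.COLOR_RGB2HSV); m=((h[...,1]<75)&(h[...,2]>120)).astype(np.uint8)
    k=np.zeros_like(m);k[y0:y1,x0:x1]=m[y0:y1,x0:x1];return k
for nm,pp,box,Q in(('top',p,(160,245,193,288),P),('scene',Zs['p'],(203,312,250,355),Ps)):
    m=eggmask(pp,*box); n,l,st,ce=cv2.connectedComponentsWithStats(m); i=1+st[1:,4].argmax()
    ct=max(cv2.findContours((l==i).astype(np.uint8),0,1)[0],key=cv2.contourArea)
    print(nm,st[i],ce[i],cv2.fitEllipse(ct)); g=Q[l==i]; print(np.median(g,0),g[:,2].max())
# depth heights segments: egg points top cam z>0.035 around rack
m=(P[...,2]>0.018)&(P[...,2]<0.033); m[:, :150]=0; m[:,285:]=0; m[:225]=0; m[300:]=0
xy=P[m][:,:2].astype(np.float32); r=cv2.minAreaRect(xy); print('rack',r)
m=(P[...,2]>0.009)&(P[...,2]<0.02); m[:, :320]=0; m[:,460:]=0; m[:225]=0; m[285:]=0
xy=P[m][:,:2].astype(np.float32); r=cv2.minAreaRect(xy); print('base',r, np.median(P[m][:,2]))
for lo,hi,n in((.035,.07,'egg'),):
    m=(P[...,2]>lo)&(P[...,2]<.08); m[:,:155]=0; m[:,195:]=0; m[:245]=0; m[290:]=0
    xy=P[m][:,:2].astype(np.float32); print(n,len(xy),cv2.minAreaRect(xy),xy.mean(0),P[m][:,2].max())
m=(P[...,2]>.095)&(P[...,2]<.12); m[:,:325]=0;m[:,380:]=0;m[:230]=0;m[280:]=0
print('knob',P[m].mean(0),m.sum(),cv2.minAreaRect(P[m][:,:2].astype(np.float32)))
v=np.hstack([cv2.resize(p[215:305,140:300],None,fx=2.5,fy=2.5),cv2.resize(p[215:305,310:470],None,fx=2.5,fy=2.5)])
save('crop',v)
E
```

```text
(176, 267) [0.4622 0.2537 0.0657]
(350, 253) [ 0.4846 -0.1088  0.1087]
(340, 232) [ 0.5344 -0.0924 -0.0036]
(400, 253) [ 0.4854 -0.2215  0.0118]
(300, 270) [ 0.4518 -0.0028 -0.0014]
(320, 60) [ 0.4845 -0.0637  1.0835]
(320, 150) [ 0.4851 -0.0628  1.0272]
(560, 235) [ 0.5131 -0.5237  0.1168]
top [162 254  26  28 493] [175.52738337 268.59432049] ((175.27828979492188, 268.04266357421875), (23.97269058227539, 26.972681045532227), 137.802978515625)
[0.45989025 0.25386355 0.06180467] 1.1519690504645403
scene [ 203  312   42   36 1149] [222.40208877 329.45778938] ((222.3243865966797, 329.16937255859375), (31.9669132232666, 45.925235748291016), 125.8354721069336)
[0.45916102 0.26796968 0.04937332] 0.07129423009632863
rack ((0.47527748346328735, 0.1801041066646576), (0.09644731879234314, 0.26208654046058655), 8.808403015136719)
base ((0.4818781316280365, -0.19391943514347076), (0.25027987360954285, 0.09210993349552155), 89.8128890991211) 0.01498160666195747
egg 634 ((0.46233800053596497, 0.26082849502563477), (0.053031064569950104, 0.06408907473087311), 89.2294921875) [0.4627435  0.25700998] 0.0733123365182562
knob [ 0.48197894 -0.11021482  0.10466306] 348 ((0.481810063123703, -0.11048877239227295), (0.041204385459423065, 0.04203737527132034), 55.37654495239258)
```

View pics/crop.png

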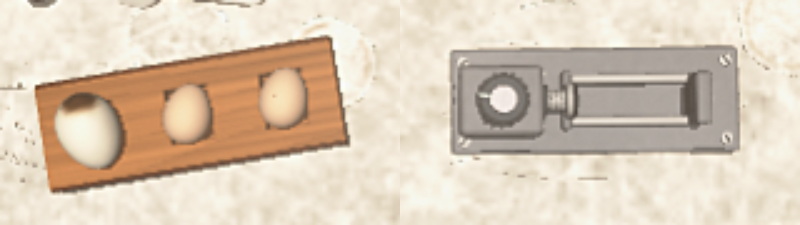

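Call:
drive_tool --deltas '[[[0, 0.031, -0.037, -0.002, 0, 0, -9.6], [0, 0.062, -0.073, -0.004, 0, 0, -19.2], [0, 0.093, -0.11, -0.006, 0, 0, -28.8], [0, 0.124, -0.147, -0.008, 0, 0, -38.4], [0, 0.155, -0.183, -0.01, 0, 0, -48], [0, 0.187, -0.22, -0.012, 0, 0, -57.6], [0, 0.218, -0.257, -0.014, 0, 0, -67.2], [0, 0.249, -0.293, -0.016, 0, 0, -76.8], [0, 0.28, -0.33, -0.018, 0, 0, -86.4], [0, 0.311, -0.367, -0.02, 0, 0, -96], [0, 0.342, -0.403, -0.02, 0, 0, -105.6], [0, 0.37, -0.44, -0.02, 0, 0, -115]]]' --newtons 20

```text
clock: 1.6
tcp_pos: [0.3929, 0.0311, 0.2511]
orientation: [0.0, 0.345, 0.939, -0.0]
wrist_force: [0.3, -1.0, -0.3]
finger_gap: 0.0854
grip_force: 0.0
```

```bash
cat >> h.py <<'E'
from scipy.spatial.transform import Rotation as R
def togo(x,y,z,phi):
    "shift and turn in tool axes to reach tcp xyz with tool pointing down, tool-x yaw phi deg"
    s=get_state(); q=s['orientation']; A=R.from_quat([q[1],q[2],q[3],q[0]])
    B=R.from_matrix(np.array([[np.cos(np.radians(phi)),np.sin(np.radians(phi)),0],[np.sin(np.radians(phi)),-np.cos(np.radians(phi)),0],[0,0,-1]]))
    print('t',s['clock'],'tcp',s['tcp_pos'].round(4),'j',s['joint_pos'].round(3),'F',s['wrist_force'].round(2),'gap',s['finger_gap'],s['grip_force'])
    print('shift',A.inv().apply(np.array([x,y,z])-s['tcp_pos']).round(4),'turn',(A.inv()*B).as_rotvec(degrees=True).round(2))
E
python3 -c "
from h import *
togo(.462,.263,.25,188.8)"
```

```text
t 1.6 tcp [0.3929 0.0311 0.2511] j [-0.125 -0.045 -0.324  1.292 -0.     0.579] F [ 0.25 -0.95 -0.28] gap 0.08536682096743557 0.0
shift [0.0974 0.2215 0.0011] turn [-0.000e+00  1.000e-02 -4.914e+01]
```

Call:
drive_tool --deltas '[[[0, 0.02, 0.045, 0, 0, 0, -10], [0, 0.04, 0.09, 0, 0, 0, -20], [0, 0.06, 0.135, 0, 0, 0, -30], [0, 0.08, 0.18, 0, 0, 0, -40], [0, 0.0974, 0.2215, 0, 0, 0, -49.1], [0, 0.0974, 0.2215, 0, 0, 0, -49.1], [0, 0.0974, 0.2215, 0, 0, 0, -49.1]]]'

```text
clock: 2.48
tcp_pos: [0.4626, 0.2606, 0.2507]
orientation: [-0.001, -0.073, 0.997, -0.0]
wrist_force: [0.0, -0.2, 0.2]
finger_gap: 0.0854
grip_force: 0.0
```

```bash
python3 - <<'E'
from h import *
togo(.462,.263,.25,188.8)
c=calibration('wrist'); p,d=read_camera('wrist'); save('w1',p); np.savez('w1.npz',p=p,d=d,T=c['world_from_camera']); print(c)
P=pts(d,c)
m=(P[...,2]>.035)&(P[...,2]<.09)&(abs(P[...,1]-.263)<.045)&(abs(P[...,0]-.462)<.05)&(d>0)
m=m.astype(np.uint8); n,l,st,ce=cv2.connectedComponentsWithStats(m); i=1+st[1:,4].argmax(); g=P[l==i]
print(st[i],g.max(0),g.min(0)); print(cv2.minAreaRect(g[:,:2].astype(np.float32)))
E
```

```text
t 2.475 tcp [0.4626 0.2606 0.2507] j [ 0.362  0.224 -0.026  1.323 -0.     0.215] F [ 0.04 -0.25  0.15] gap 0.08538906990413968 0.0
shift [0.0002 0.0025 0.0007] turn [-0.04 -0.09 -0.4 ]
{'mtx': array([[342.98906133,   0.        , 322.45000083],
       [  0.        , 342.98906133, 238.88736919],
       [  0.        ,   0.        ,   1.        ]]), 'k1': -0.048416889767377555, 'world_from_camera': array([[-0.14621419, -0.9511076 , -0.27205836,  0.39397829],
       [ 0.98925226, -0.14090203, -0.0390715 ,  0.249777  ],
       [-0.00117238, -0.27484716,  0.96148722,  0.39353994],
       [ 0.        ,  0.        ,  0.        ,  1.        ]])}
[ 300  179   51   65 2591] [0.49438657 0.2893847  0.0713757 ] [0.43088475 0.23523393 0.04123065]
((0.46227532625198364, 0.2621312141418457), (0.06454964727163315, 0.05170828476548195), 7.553060054779053)
```

View pics/w1.png

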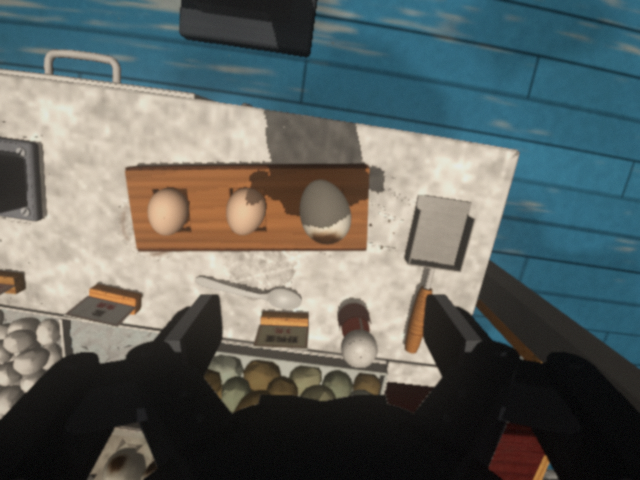

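The wrist view shows the goose egg at (325,212), lengthwise in its pocket. Depth puts its middle at (0.4623, 0.2625) and its axis at about 8°, which agrees with the pocket computed from the rack.

Call:
drive_tool --deltas '[[[40, 0, 0.001, 0.05, 0, 0, 0], [40, 0, 0.002, 0.1, 0, 0, 0.2], [40, 0, 0.002, 0.15, 0, 0, 0.2], [40, 0, 0.002, 0.15, 0, 0, 0.2], [40, 0, 0.002, 0.15, 0, 0, 0.2]]]'

```text
clock: 3.15
tcp_pos: [0.4639, 0.2625, 0.1032]
orientation: [0.001, -0.071, 0.997, 0.0]
wrist_force: [0.6, -0.5, 0.3]
finger_gap: 0.0719
grip_force: 0.0
```

```bash
python3 - <<'E'
from h import *
togo(.4623,.2626,.0245,188.3)
Z=np.load('w1.npz'); c=calibration('wrist'); c['world_from_camera']=Z['T']; P=pts(Z['d'],c)
m=(abs(P[...,2]-.024)<.008)&(abs(P[...,1]-.18)<.16)&(abs(P[...,0]-.475)<.07); print('rack top',np.median(P[m][:,2]),cv2.minAreaRect(P[m][:,:2].astype(np.float32)))
E
```

```text
t 3.15 tcp [0.4639 0.2625 0.1032] j [ 0.364  0.306 -0.29   0.973 -0.     0.222] F [ 0.57 -0.45  0.29] gap 0.07191081727317407 0.0
shift [0.0017 0.0003 0.0787] turn [ 0.02  0.11 -0.14]
rack top 0.026168276390771045 ((0.4764851927757263, 0.17891934514045715), (0.0967288389801979, 0.2629711329936981), 8.872110366821289)
```

Call:
drive_tool --deltas '[[[40, 0.0015, 0, 0.03, 0, 0, 0], [40, 0.0015, 0, 0.055, 0, 0, 0], [40, 0.0015, 0, 0.07, 0, 0, 0], [40, 0.0015, 0, 0.076, 0, 0, 0], [40, 0.0015, 0, 0.076, 0, 0, 0], [40, 0.0015, 0, 0.076, 0, 0, 0]]]'

```text
clock: 3.9
tcp_pos: [0.4622, 0.263, 0.0262]
orientation: [0.001, -0.072, 0.997, 0.0]
wrist_force: [0.8, 0.3, -1.0]
finger_gap: 0.0718
grip_force: 0.0
```

Call:
drive_tool --deltas '[[[50, 0, 0, 0.0015, 0, 0, 0], [60, 0, 0, 0.0015, 0, 0, 0], [70, 0, 0, 0.0015, 0, 0, 0], [78, 0, 0, 0.0015, 0, 0, 0], [86, 0, 0, 0.0015, 0, 0, 0], [92, 0, 0, 0.0015, 0, 0, 0], [98, 0, 0, 0.0015, 0, 0, 0], [104, 0, 0, 0.0015, 0, 0, 0], [110, 0, 0, 0.0015, 0, 0, 0], [110, 0, 0, 0.0015, 0, 0, 0]]]' --newtons 20

```text
clock: 5.15
tcp_pos: [0.4615, 0.2628, 0.0238]
orientation: [0.0, -0.072, 0.997, 0.0]
wrist_force: [-0.6, -0.1, 1.5]
finger_gap: 0.0511
grip_force: 20.7
```

Call:
drive_tool --deltas '[[[110, 0, 0, -0.003, 0, 0, 0], [110, 0, 0, -0.01, 0, 0, 0], [110, 0, 0, -0.022, 0, 0, 0], [110, 0, 0, -0.04, 0, 0, 0], [110, 0, 0, -0.06, 0, 0, 0], [110, 0, 0, -0.08, 0, 0, 0], [110, 0, 0, -0.1, 0, 0, 0], [110, 0, 0, -0.11, 0, 0, 0], [110, 0, 0, -0.11, 0, 0, 0]]]'

```text
clock: 6.28
tcp_pos: [0.462, 0.2629, 0.1347]
orientation: [0.001, -0.072, 0.997, 0.0]
wrist_force: [-0.2, -0.3, -1.7]
finger_gap: 0.0508
grip_force: 21.1
```

```bash
python3 - <<'E'
from h import *
togo(.482,-.224,.13,90)
c=calibration('wrist'); p,d=read_camera('wrist'); save('w2',p); np.savez('w2.npz',p=p,d=d,T=c['world_from_camera'])
q,_=read_camera('scene')
save('lift',np.hstack([cv2.resize(p[150:450,120:520],None,fx=1,fy=1),cv2.resize(q[200:400,140:400],(390,300))]))
E
```

```text
t 6.275 tcp [0.462  0.2629 0.1347] j [ 0.366  0.278 -0.245  1.046 -0.     0.223] F [-0.16 -0.28 -1.71] gap 0.050820517586050044 21.121110941749066
shift [ 0.05   -0.4847  0.0045] turn [1.100e-01 7.000e-02 9.824e+01]
```

View pics/lift.png

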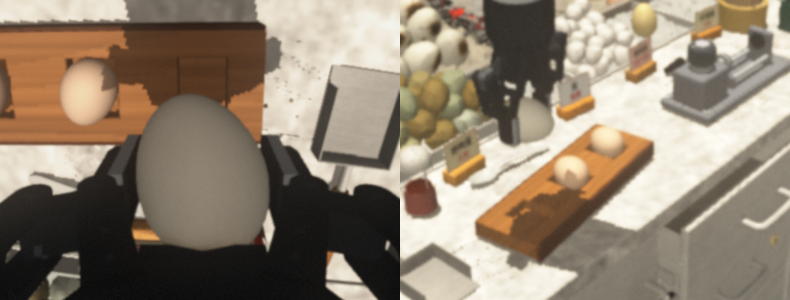

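The egg is held in the fingers and its pocket is empty; the hen eggs stayed put. In the left crop the egg's axis runs from (190,95) to (210,250), slightly skewed in the grip, so I'll measure that skew.

```bash
python3 - <<'E'
from h import *
Z=np.load('w2.npz'); p,d=Z['p'],Z['d']; c=calibration('wrist'); c['world_from_camera']=Z['T']; P=pts(d,c)
s=get_state(); q=s['orientation']; A=R.from_quat([q[1],q[2],q[3],q[0]])
L=((P.reshape(-1,3)-s['tcp_pos'])@A.as_matrix()).reshape(P.shape)   # tool coords
h=cv2.cvtColor(p,cv2.COLOR_RGB2HSV)
m=(h[...,1]<60)&(h[...,2]>70)&(abs(L[...,0])<.05)&(abs(L[...,1])<.032)&(L[...,2]<.015)&(L[...,2]>-.06)&(d>0)
n,l,st,ce=cv2.connectedComponentsWithStats(m.astype(np.uint8)); i=1+st[1:,4].argmax(); g=L[l==i]; print(st[i],g.min(0),g.max(0))
# ellipsoid fit of visible surface, semi-axes free yaw: least squares, tilt about y allowed
from scipy.optimize import least_squares
S=np.array([.0335,.027,.0255])
f=lambda v:(np.linalg.norm(((g-v[:3])@R.from_rotvec(v[3:]).as_matrix())/S,axis=1)-1)
r=least_squares(f,[0,0,-.02,0,0,0],loss='soft_l1',f_scale=.02); print('mid',r.x[:3],'rot deg',np.degrees(r.x[3:]),np.abs(r.fun).mean())
ct=max(cv2.findContours((l==i).astype(np.uint8),0,1)[0],key=cv2.contourArea); print(cv2.fitEllipse(ct))
E
```

```text
[  256   246   139   149 15735] [-0.02025871 -0.02630031 -0.04921076] [ 0.03090511  0.02512916 -0.00442768]
mid [-0.00257258 -0.0023291  -0.02045785] rot deg [-48.43769201  -7.79007295 -23.43976281] 0.01725997931799059
((321.727783203125, 324.7166748046875), (131.09432983398438, 156.2218780517578), 147.9962921142578)
```

```bash
python3 - <<'E'
from h import *
from scipy.optimize import least_squares
Z=np.load('w2.npz'); p,d=Z['p'],Z['d']; c=calibration('wrist'); c['world_from_camera']=Z['T']; P=pts(d,c)
s=get_state(); q=s['orientation']; A=R.from_quat([q[1],q[2],q[3],q[0]])
L=((P.reshape(-1,3)-s['tcp_pos'])@A.as_matrix()).reshape(P.shape); h=cv2.cvtColor(p,cv2.COLOR_RGB2HSV)
m=(h[...,1]<60)&(h[...,2]>70)&(abs(L[...,0])<.05)&(abs(L[...,1])<.032)&(L[...,2]<.015)&(L[...,2]>-.06)&(d>0)
n,l,st,ce=cv2.connectedComponentsWithStats(m.astype(np.uint8)); i=1+st[1:,4].argmax(); g=L[l==i]
S=np.array([.0335,.027,.0255])
def f(v):
    u=((g-v[:3])@R.from_euler('ZY',v[3:5]).as_matrix())/S
    w=1+v[5]*u[:,0]   # taper
    return np.sqrt(u[:,0]**2+(u[:,1]**2+u[:,2]**2)*w**2)-1
r=least_squares(f,[0,0,-.02,0,0,0]); print('mid',r.x[:3].round(4),'yaw pitch',np.degrees(r.x[3:5]).round(1),'taper',r.x[5],np.abs(r.fun).mean())
# yaw from mid-line of y per x slice where both flanks are seen
for x0 in np.arange(-.015,.032,.005):
    k=abs(g[:,0]-x0)<.001; b=g[k]; print(round(x0,3),k.sum(),b[:,1].min().round(4),b[:,1].max().round(4),b[:,2].min().round(4), b[b[:,2].argmin(),1].round(4))
E
```

```text
mid [-0.0032 -0.0015 -0.0214] yaw pitch [-14.1  -1. ] taper 0.139394924856422 0.016532192159181107
-0.015 180 -0.0231 0.0241 -0.0472 -0.0028
-0.01 547 -0.0261 0.0249 -0.0485 -0.0005
-0.005 649 -0.025 0.0242 -0.0487 0.0005
0.0 740 -0.0259 0.0248 -0.0482 -0.0008
0.005 825 -0.0261 0.0248 -0.0475 0.0031
0.01 850 -0.0253 0.0216 -0.0455 -0.0031
0.015 811 -0.0238 0.018 -0.0427 -0.0024
0.02 738 -0.0215 0.0147 -0.0402 -0.0044
0.025 594 -0.0184 0.0097 -0.0347 -0.0025
0.03 265 -0.0125 0.0025 -0.0282 -0.0058
```

```bash
cat >> h.py <<'E'
from scipy.optimize import least_squares
def eggfit(g,x0,free=False):
    "g: points on egg; returns mid, yaw(about z), pitch, taper"
    S=np.array([.0335,.027,.0255])
    def f(v):
        u=((g-v[:3])@R.from_euler('ZY',v[3:5]).as_matrix())/S
        w=1+v[5]*u[:,0]
        return np.sqrt(u[:,0]**2+(u[:,1]**2+u[:,2]**2)*w**2)-1
    out=[]
    for y in (-40,-10,20,50):
        v=list(x0)+[np.radians(y),0,0]
        r=least_squares(f,v,loss='soft_l1',f_scale=.02); out.append((r.cost,r))
    out.sort(key=lambda t:t[0])
    for k,r in out[:2]: print('cost',round(k,3),'mid',r.x[:3].round(4),'yaw pitch',np.degrees(r.x[3:5]).round(1),'taper',r.x[5].round(3),'res',np.abs(r.fun).mean().round(4))
    return out[0][1].x
E
python3 - <<'E'
from h import *
for f,nm in(('w1.npz','wrist'),('top0.npz','top')):
    Z=np.load(f); c=calibration(nm)
    if 'T' in Z: c['world_from_camera']=Z['T']
    P=pts(Z['d'],c); m=(P[...,2]>.036)&(P[...,2]<.08)&(np.hypot(P[...,0]-.4623,P[...,1]-.2625)<.042); m=cv2.erode(m.astype(np.uint8),np.ones((3,3)))>0
    print(nm,m.sum()); eggfit(P[m],(.4623,.2625,.045))
E
```

```text
wrist 2269
cost 0.428 mid [0.4638 0.2617 0.0438] yaw pitch [23.2 -1.4] taper -0.123 res 0.0191
cost 0.428 mid [0.4638 0.2617 0.0438] yaw pitch [23.2 -1.4] taper -0.123 res 0.0191
top 498
cost 0.359 mid [0.4607 0.2615 0.0427] yaw pitch [ 16.8 -18.8] taper -0.029 res 0.0497
cost 0.359 mid [0.4607 0.2615 0.0427] yaw pitch [ 16.8 -18.8] taper -0.029 res 0.0497
```

Call:
drive_tool --deltas '[[[110, 0.002, -0.015, -0.01, 0, 0, 4], [110, 0.005, -0.05, -0.02, 0, 0, 13], [110, 0.009, -0.09, -0.02, 0, 0, 23], [110, 0.014, -0.135, -0.02, 0, 0, 33], [110, 0.018, -0.18, -0.02, 0, 0, 43], [110, 0.022, -0.225, -0.02, 0, 0, 53], [110, 0.027, -0.275, -0.02, 0, 0, 63], [110, 0.032, -0.325, -0.02, 0, 0, 73], [110, 0.037, -0.375, -0.02, 0, 0, 83], [110, 0.041, -0.42, -0.02, 0, 0, 93], [110, 0.045, -0.46, -0.02, 0, 0, 103], [110, 0.047, -0.483, -0.02, 0, 0, 112]]]'

```text
clock: 7.88
tcp_pos: [0.4835, -0.2239, 0.1526]
orientation: [-0.001, 0.789, 0.614, -0.0]
wrist_force: [0.2, -0.0, -2.1]
finger_gap: 0.051
grip_force: 21.3
```

Call:
drive_tool --deltas '[[[110, 0, 0, 0, 0, 0, 0], [110, 0, 0, 0.02, 0, 0, 0], [110, 0, 0, 0.04, 0, 0, 0], [110, 0, 0, 0.06, 0, 0, 0], [110, 0, 0, 0.06, 0, 0, 0], [110, 0, 0, 0.06, 0, 0, 0]]]'

```text
clock: 8.62
tcp_pos: [0.4842, -0.2215, 0.0942]
orientation: [-0.0, 0.786, 0.618, 0.0]
wrist_force: [0.6, 0.3, -1.4]
finger_gap: 0.0507
grip_force: 21.3
```

```bash
python3 - <<'E'
from h import *
togo(.484,-.222,.0335,76.2)
for n in('top','scene'):
    c=calibration(n);p,d=read_camera(n); np.savez(n+'1.npz',p=p,d=d)
    if n=='scene': save('scene1',p[150:350,250:450].repeat(3,0).repeat(3,1))
c=calibration('wrist'); p,d=read_camera('wrist'); np.savez('w3.npz',p=p,d=d,T=c['world_from_camera'])
P=pts(d,c); h=cv2.cvtColor(p,cv2.COLOR_RGB2HSV); s=get_state()
Q=P-s['tcp_pos']; m=(h[...,1]<60)&(h[...,2]>60)&(np.hypot(Q[...,0],Q[...,1])<.04)&(abs(Q[...,2]-.02)<.035)&(d>0)
n,l,st,ce=cv2.connectedComponentsWithStats(m.astype(np.uint8)); i=1+st[1:,4].argmax(); g=P[l==i]; print(st[i])
eggfit(g[::4] if len(g)>8000 else g,s['tcp_pos']+[0,0,.02])
save('w3',p)
E
```

```text
t 8.625 tcp [ 0.4842 -0.2215  0.0942] j [-0.58   0.314 -0.302  0.954  0.     1.23 ] F [ 0.6   0.34 -1.42] gap 0.05074195783238996 21.34405450662598
shift [-0.0005 -0.0001  0.0607] turn [-0.   -0.    0.13]
[  226   243   169   153 16747]
cost 1.213 mid [ 0.4837 -0.2239  0.1144] yaw pitch [93.1  7.1] taper 0.079 res 0.024
cost 1.224 mid [ 0.4836 -0.2232  0.1143] yaw pitch [-80.  -25.6] taper 0.092 res 0.0246
```

View pics/w3.png

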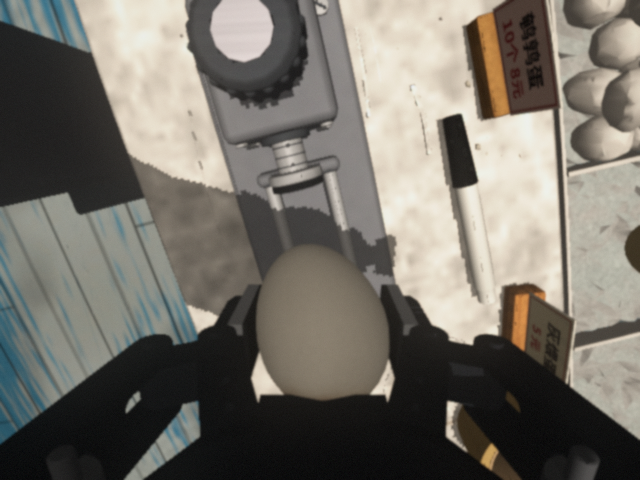

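The egg hangs above the cradle, with the ram and pad at (297,178) clear of its end and its axis about along the rods. I'll lower it.

Call:
drive_tool --deltas '[[[110, -0.001, 0, 0.02, 0, 0, 0], [110, -0.001, 0, 0.038, 0, 0, 0], [110, -0.001, 0, 0.05, 0, 0, 0], [110, -0.001, 0, 0.055, 0, 0, 0], [110, -0.001, 0, 0.056, 0, 0, 0], [110, -0.001, 0, 0.057, 0, 0, 0], [110, -0.001, 0, 0.057, 0, 0, 0]]]'

```text
clock: 9.65
tcp_pos: [0.4842, -0.2232, 0.0372]
orientation: [0.0, 0.787, 0.617, 0.0]
wrist_force: [-0.1, 0.2, -1.7]
finger_gap: 0.0512
grip_force: 21.3
```

```bash
python3 - <<'E'
from h import *
s=get_state(); print(s['tcp_pos'],s['wrist_force'])
Z=np.load('w3.npz'); c=calibration('wrist'); c['world_from_camera']=Z['T']; P=pts(Z['d'],c)
for y0 in(-.182,-.187,-.192,-.197):
    k=(abs(P[...,1]-y0)<.0025)&(abs(P[...,0]-.482)<.03)&(P[...,2]>.028)&(P[...,2]<.045); g=P[k]
    for a in(g[g[:,0]<.482],g[g[:,0]>.482]):
        if len(a): print(y0,len(a),a[:,0].mean().round(4),a[:,2].max().round(4))
k=(abs(P[...,0]-.482)<.006)&(P[...,2]>.045)&(P[...,2]<.075)&(P[...,1]>-.187)&(P[...,1]<-.14); g=P[k]; print('ram',g[:,1].min(),g[:,2].max(),len(g))
E
```

```text
[ 0.48418198 -0.22322067  0.03722628] [-0.13586506  0.22057899 -1.73584132]
-0.182 105 0.4662 0.0354
-0.182 113 0.5016 0.0358
-0.187 109 0.4661 0.0351
-0.187 110 0.5017 0.0355
-0.192 104 0.4662 0.0352
-0.192 105 0.5017 0.0356
-0.197 103 0.466 0.0361
-0.197 108 0.5016 0.0349
ram -0.174986893369241 0.06975886256088343 1735
```

Call:
drive_tool --deltas '[[[110, 0, 0, 0.001, 0, 0, 0], [110, 0, 0, 0.002, 0, 0, 0], [110, 0, 0, 0.003, 0, 0, 0], [110, 0, 0, 0.003, 0, 0, 0]]]'

```text
clock: 10.15
tcp_pos: [0.4839, -0.223, 0.0337]
orientation: [-0.0, 0.787, 0.617, -0.0]
wrist_force: [-0.3, 0.2, -1.3]
finger_gap: 0.0508
grip_force: 21.3
```

Call:
drive_tool --deltas '[[[110, 0, 0, 0.0007, 0, 0, 0], [110, 0, 0, 0.0014, 0, 0, 0], [110, 0, 0, 0.0014, 0, 0, 0]]]'

```text
clock: 10.52
tcp_pos: [0.4841, -0.2231, 0.0331]
orientation: [0.0, 0.787, 0.617, 0.0]
wrist_force: [-1.3, 1.1, 4.9]
finger_gap: 0.051
grip_force: 21.7
```

Contact with the rods is about 6 N. I'll ease off half a millimetre and open slowly.

Call:
drive_tool --deltas '[[[110, 0, 0, -0.0005, 0, 0, 0], [104, 0, 0, -0.0005, 0, 0, 0], [100, 0, 0, -0.0005, 0, 0, 0], [96, 0, 0, -0.0005, 0, 0, 0], [92, 0, 0, -0.0005, 0, 0, 0], [88, 0, 0, -0.0005, 0, 0, 0], [80, 0, 0, -0.0005, 0, 0, 0], [65, 0, 0, -0.0005, 0, 0, 0], [45, 0, 0, -0.0005, 0, 0, 0], [25, 0, 0, -0.0005, 0, 0, 0], [25, 0, 0, -0.0005, 0, 0, 0]]]'

```text
clock: 11.9
tcp_pos: [0.4839, -0.2231, 0.0329]
orientation: [0.0, 0.787, 0.617, -0.0]
wrist_force: [-1.1, -0.1, 0.6]
finger_gap: 0.0774
grip_force: 0.0
```

Call:
drive_tool --deltas '[[[25, 0, 0, -0.01, 0, 0, 0], [25, 0, 0, -0.03, 0, 0, 0], [25, 0, 0, -0.06, 0, 0, 0], [25, -0.02, 0, -0.11, 0, 0, 0], [25, -0.04, 0, -0.16, 0, 0, 0], [25, -0.04, 0, -0.19, 0, 0, 0], [25, -0.04, 0, -0.19, 0, 0, 0], [25, -0.04, 0, -0.19, 0, 0, 0]]]'

```text
clock: 12.9
tcp_pos: [0.474, -0.2615, 0.2225]
orientation: [-0.0, 0.787, 0.617, -0.0]
wrist_force: [-0.0, -0.7, 0.1]
finger_gap: 0.0771
grip_force: 0.0
```

```bash
python3 - <<'E'
from h import *
togo(.482,-.110,.15,90)
c=calibration('wrist'); p,d=read_camera('wrist'); np.savez('w4.npz',p=p,d=d,T=c['world_from_camera']); P=pts(d,c)
m=(P[...,2]>.056)&(P[...,2]<.09)&(np.hypot(P[...,0]-.484,(P[...,1]+.2245)*.85)<.034); n,l,st,ce=cv2.connectedComponentsWithStats(m.astype(np.uint8)); i=1+st[1:,4].argmax(); m=cv2.erode((l==i).astype(np.uint8),np.ones((3,3)))>0
print(st[i],P[m].min(0),P[m].max(0)); eggfit(P[m],(.484,-.2245,.054))
k=(P[...,2]>.095)&(P[...,2]<.118)&(np.hypot(P[...,0]-.482,P[...,1]+.11)<.035)
print('knob',cv2.minEnclosingCircle(P[k][:,:2].astype(np.float32)),np.median(P[k],0),k.sum())
save('w4',p)
E
```

```text
t 12.9 tcp [ 0.474  -0.2615  0.2225] j [-0.652  0.251 -0.06   1.261 -0.     1.158] F [-0.03 -0.73  0.07] gap 0.0771338779477315 0.0
shift [ 0.1491 -0.0283  0.0725] turn [ -0.03  -0.02 -13.76]
[ 294  139   59   75 3371] [ 0.45978118 -0.25460365  0.05753025] [ 0.50814397 -0.19250853  0.08041652]
cost 0.503 mid [ 0.4835 -0.2239  0.0527] yaw pitch [-87.7 -11.9] taper -0.075 res 0.0178
cost 0.503 mid [ 0.4835 -0.2239  0.0527] yaw pitch [-87.7 -11.9] taper -0.075 res 0.0178
knob ((0.483577162027359, -0.11195521801710129), 0.022067157551646233) [ 0.48342675 -0.11460782  0.10603837] 3015
```

View pics/w4.png

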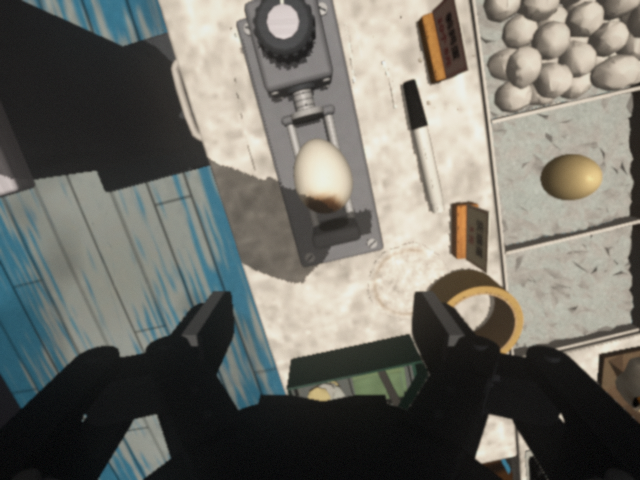

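The egg lies on the rods at (323,175), along the axis to within about 2°, and is free. The knob is at (284,25), which gives (0.483, -0.1115). Next I go to the knob with the wrist wound back.

Call:
drive_tool --deltas '[[[40, 0.01, -0.002, 0, 0, 0, -10], [40, 0.025, -0.005, 0, 0, 0, -20], [40, 0.04, -0.008, 0, 0, 0, -30], [40, 0.055, -0.011, 0, 0, 0, -40], [40, 0.07, -0.014, 0, 0, 0, -50], [40, 0.085, -0.017, 0, 0, 0, -60], [40, 0.1, -0.02, 0, 0, 0, -70], [40, 0.115, -0.023, 0, 0, 0, -80], [40, 0.13, -0.026, 0, 0, 0, -90], [40, 0.148, -0.028, 0.02, 0, 0, -100], [40, 0.148, -0.028, 0.04, 0, 0, -110], [40, 0.148, -0.028, 0.06, 0, 0, -120]]]'

```text
clock: 14.45
tcp_pos: [0.4813, -0.1105, 0.1608]
orientation: [-0.001, -0.145, 0.989, 0.001]
wrist_force: [-0.8, -0.3, 0.1]
finger_gap: 0.0719
grip_force: 0.0
```

Call:
drive_tool --deltas '[[[40, 0, 0, 0, 0, 0, -10], [40, 0, 0, 0, 0, 0, -20], [40, 0, 0, 0, 0, 0, -30], [40, 0, 0, 0, 0, 0, -40], [40, 0, 0, 0, 0, 0, -40], [40, 0, 0, 0, 0, 0, -40]]]'

```text
clock: 15.2
tcp_pos: [0.4818, -0.1111, 0.1621]
orientation: [-0.001, -0.47, 0.883, 0.001]
wrist_force: [-0.1, -0.1, 0.2]
finger_gap: 0.0717
grip_force: 0.0
```

```bash
python3 - <<'E'
from h import *
togo(.483,-.1115,.0725,236.2)
c=calibration('wrist'); p,d=read_camera('wrist'); P=pts(d,c)
k=(P[...,2]>.098)&(P[...,2]<.118)&(np.hypot(P[...,0]-.483,P[...,1]+.1115)<.035)
print('knob',cv2.minEnclosingCircle(P[k][:,:2].astype(np.float32)),np.median(P[k],0),k.sum())
E
```

```text
t 15.2 tcp [ 0.4818 -0.1111  0.1621] j [-0.389  0.193 -0.285  1.094 -0.    -1.368] F [-0.14 -0.12  0.22] gap 0.07166190445808887 0.0
shift [-0.0004 -0.0013  0.0896] turn [ 0.08 -0.02 -0.11]
knob ((0.4835873246192932, -0.11179075390100479), 0.022121867164969444) [ 0.48209356 -0.11373026  0.10606829] 3423
```

Call:
drive_tool --deltas '[[[40, -0.0004, -0.002, 0.03, 0, 0, 0], [40, -0.0004, -0.002, 0.06, 0, 0, 0], [40, -0.0004, -0.002, 0.08, 0, 0, 0], [40, -0.0004, -0.002, 0.088, 0, 0, 0], [40, -0.0004, -0.002, 0.088, 0, 0, 0]]]' --newtons 50

```text
clock: 15.88
tcp_pos: [0.484, -0.1122, 0.0747]
orientation: [-0.0, -0.471, 0.882, 0.0]
wrist_force: [0.8, -1.1, 0.1]
finger_gap: 0.0722
grip_force: 0.0
```

Call:
drive_tool --deltas '[[[70, 0, 0, 0, 0, 0, 0], [90, 0, 0, 0, 0, 0, 0], [105, 0, 0, 0, 0, 0, 0], [115, 0, 0, 0, 0, 0, 0], [125, 0, 0, 0, 0, 0, 0], [135, 0, 0, 0, 0, 0, 0], [145, 0, 0, 0, 0, 0, 0], [150, 0, 0, 0, 0, 0, 0], [150, 0, 0, 0, 0, 0, 0]]]' --newtons 50

```text
clock: 17.0
tcp_pos: [0.4831, -0.1115, 0.0752]
orientation: [-0.0, -0.471, 0.882, 0.001]
wrist_force: [-4.4, 3.3, 7.6]
finger_gap: 0.0427
grip_force: 49.8
```

```bash
python3 -c "
from h import *
togo(.483,-.1115,.0725,236.2);print(get_state()['ft_torque'])"
```

```text
t 17.0 tcp [ 0.4831 -0.1115  0.0752] j [-0.389  0.27  -0.417  0.885  0.    -1.371] F [-4.35  3.34  7.62] gap 0.042692010243922336 49.75110948085785
shift [0.0001 0.0001 0.0027] turn [ 0.12 -0.    0.05]
[ 0.53262354  0.88324058 -0.02783606]
```

Call:
drive_tool --deltas '[[[150, 0, 0, 0, 0, 0, 7], [150, 0, 0, 0, 0, 0, 15], [150, 0, 0, 0, 0, 0, 23], [150, 0, 0, 0, 0, 0, 31], [150, 0, 0, 0, 0, 0, 39], [150, 0, 0, 0, 0, 0, 47], [150, 0, 0, 0, 0, 0, 55], [150, 0, 0, 0, 0, 0, 63], [150, 0, 0, 0, 0, 0, 71], [150, 0, 0, 0, 0, 0, 79], [150, 0, 0, 0, 0, 0, 80]]]'

```text
clock: 18.38
tcp_pos: [0.4829, -0.1108, 0.0752]
orientation: [-0.001, 0.206, 0.979, 0.001]
wrist_force: [-4.6, 5.2, 8.1]
finger_gap: 0.0429
grip_force: 49.8
```

```bash
cat > ram.py <<'E'
from h import *
s=get_state(); print(s['clock'],'j6',s['joint_pos'][5],'F',s['wrist_force'].round(1),'T',s['ft_torque'].round(3))
c=calibration('top'); p,d=read_camera('top'); P=pts(d,c); np.savez('t2.npz',p=p,d=d)
c=calibration('wrist'); p,d=read_camera('wrist'); W=pts(d,c); np.savez('w5.npz',p=p,d=d,T=c['world_from_camera'])
for Q in(P,W):
    k=(abs(Q[...,0]-.483)<.012)&(Q[...,2]>.045)&(Q[...,2]<.075)&(Q[...,1]>-.29)&(Q[...,1]<-.14); g=Q[k]
    print('profile',[(round(y,3),round(float(g[abs(g[:,1]-y)<.0025][:,2].max()),3)) for y in np.arange(-.28,-.14,.005) if (abs(g[:,1]-y)<.0025).any()])
save('now',p)
E
python3 ram.py
```

```text
18.375 j6 0.026752232343171343 F [-4.6  5.2  8.1] T [0.979 0.848 0.088]
profile [(np.float64(-0.28), 0.074), (np.float64(-0.275), 0.075), (np.float64(-0.27), 0.072), (np.float64(-0.265), 0.07), (np.float64(-0.26), 0.065), (np.float64(-0.255), 0.069), (np.float64(-0.25), 0.075), (np.float64(-0.245), 0.075), (np.float64(-0.24), 0.074), (np.float64(-0.235), 0.074)]
profile [(np.float64(-0.28), 0.074), (np.float64(-0.275), 0.074), (np.float64(-0.27), 0.073), (np.float64(-0.265), 0.069), (np.float64(-0.25), 0.075), (np.float64(-0.245), 0.075), (np.float64(-0.24), 0.075), (np.float64(-0.225), 0.075), (np.float64(-0.22), 0.075), (np.float64(-0.215), 0.075), (np.float64(-0.21), 0.073), (np.float64(-0.205), 0.07), (np.float64(-0.2), 0.066), (np.float64(-0.195), 0.063), (np.float64(-0.19), 0.065), (np.float64(-0.185), 0.069), (np.float64(-0.18), 0.064), (np.float64(-0.175), 0.063), (np.float64(-0.17), 0.063), (np.float64(-0.165), 0.062), (np.float64(-0.16), 0.062), (np.float64(-0.15), 0.059)]
```

Call:
drive_tool --deltas '[[[150, 0, 0, 0, 0, 0, 7], [150, 0, 0, 0, 0, 0, 14], [150, 0, 0, 0, 0, 0, 21], [150, 0, 0, 0, 0, 0, 25], [150, 0, 0, 0, 0, 0, 25]]]'

```text
clock: 19.1
tcp_pos: [0.483, -0.1106, 0.0752]
orientation: [-0.001, 0.413, 0.911, 0.001]
wrist_force: [-4.2, 6.0, 8.0]
finger_gap: 0.0428
grip_force: 49.8
```

```bash
python3 ram.py
```

```text
19.1 j6 0.46231385382048185 F [-4.2  6.   8. ] T [ 1.082  0.823 -0.047]
profile [(np.float64(-0.28), 0.074), (np.float64(-0.275), 0.074), (np.float64(-0.27), 0.072), (np.float64(-0.265), 0.069), (np.float64(-0.26), 0.074), (np.float64(-0.255), 0.075), (np.float64(-0.25), 0.075), (np.float64(-0.245), 0.075), (np.float64(-0.24), 0.074), (np.float64(-0.235), 0.075), (np.float64(-0.23), 0.072)]
profile [(np.float64(-0.275), 0.072), (np.float64(-0.27), 0.072), (np.float64(-0.265), 0.069), (np.float64(-0.255), 0.075), (np.float64(-0.25), 0.075), (np.float64(-0.225), 0.075), (np.float64(-0.22), 0.075), (np.float64(-0.215), 0.075), (np.float64(-0.21), 0.074), (np.float64(-0.205), 0.069), (np.float64(-0.165), 0.061), (np.float64(-0.16), 0.062), (np.float64(-0.155), 0.063), (np.float64(-0.15), 0.067)]
```

Call:
drive_tool --deltas '[[[150, 0, 0, 0, 0, 0, 3], [150, 0, 0, 0, 0, 0, 6]]]'

```text
clock: 19.45
tcp_pos: [0.4831, -0.1106, 0.0752]
orientation: [-0.001, 0.46, 0.888, 0.001]
wrist_force: [-4.1, 5.2, 7.5]
finger_gap: 0.0429
grip_force: 49.8
```

```bash
cat > t.py <<'E'
from h import *
s=get_state(); print(s['clock'],'j6',s['joint_pos'][5].round(4),'tau',s['tau'][5].round(3),'F',s['wrist_force'].round(1),'T',s['ft_torque'].round(3))
E
python3 t.py
```

```text
19.45 j6 0.5679 tau -0.353 F [-4.1  5.2  7.5] T [1.153 0.792 0.065]
```

Call:
drive_tool --deltas '[[[150, 0, 0, 0, 0, 0, 3], [150, 0, 0, 0, 0, 0, 6]]]'

```text
clock: 19.7
tcp_pos: [0.4831, -0.1106, 0.0752]
orientation: [-0.001, 0.506, 0.863, 0.001]
wrist_force: [-3.4, 5.7, 7.4]
finger_gap: 0.0427
grip_force: 49.8
```

```bash
python3 t.py
```

```text
19.7 j6 0.6726 tau -0.284 F [-3.4  5.7  7.4] T [1.113 0.781 0.174]
```

Call:
drive_tool --deltas '[[[150, 0, 0, 0, 0, 0, 3], [150, 0, 0, 0, 0, 0, 6]]]'

```text
clock: 19.95
tcp_pos: [0.4832, -0.1105, 0.0752]
orientation: [-0.001, 0.55, 0.835, 0.001]
wrist_force: [-3.7, 6.0, 7.7]
finger_gap: 0.0428
grip_force: 49.8
```

```bash
python3 t.py
```

```text
19.95 j6 0.7771 tau -0.188 F [-3.7  6.   7.7] T [1.154 0.759 0.239]
```

Call:
drive_tool --deltas '[[[150, 0, 0, 0, 0, 0, 2], [150, 0, 0, 0, 0, 0, 4]]]'

```text
clock: 20.2
tcp_pos: [0.4832, -0.1105, 0.0752]
orientation: [-0.001, 0.579, 0.815, 0.001]
wrist_force: [-2.9, 6.0, 8.2]
finger_gap: 0.0429
grip_force: 49.8
```

```bash
python3 t.py
```

```text
20.2 j6 0.8463 tau -0.036 F [-2.9  6.   8.2] T [1.145 0.741 0.292]
```

Call:
drive_tool --deltas '[[[150, 0, 0, 0, 0, 0, 2], [150, 0, 0, 0, 0, 0, 4]]]'

```text
clock: 20.45
tcp_pos: [0.4833, -0.1105, 0.0752]
orientation: [-0.001, 0.607, 0.795, 0.001]
wrist_force: [-3.8, 5.7, 7.5]
finger_gap: 0.0428
grip_force: 49.8
```

```bash
python3 t.py
```

```text
20.45 j6 0.9162 tau -0.124 F [-3.8  5.7  7.5] T [1.18  0.773 0.178]
```

Call:
drive_tool --deltas '[[[150, 0, 0, 0, 0, 0, 3], [150, 0, 0, 0, 0, 0, 6]]]'

```text
clock: 20.7
tcp_pos: [0.4833, -0.1105, 0.0752]
orientation: [-0.001, 0.648, 0.762, 0.001]
wrist_force: [-2.4, 6.1, 7.9]
finger_gap: 0.0429
grip_force: 49.8
```

```bash
python3 t.py
```

```text
20.7 j6 1.022 tau -0.473 F [-2.4  6.1  7.9] T [ 1.215  0.753 -0.039]
```

Call:
drive_tool --deltas '[[[150, 0, 0, 0, 0, 0, 3], [150, 0, 0, 0, 0, 0, 6]]]'

```text
clock: 20.95
tcp_pos: [0.4834, -0.1105, 0.0752]
orientation: [-0.001, 0.687, 0.727, 0.001]
wrist_force: [-3.0, 5.5, 7.1]
finger_gap: 0.0427
grip_force: 49.8
```

```bash
python3 t.py
```

```text
20.95 j6 1.1266 tau -0.374 F [-3.   5.5  7.1] T [1.232 0.66  0.067]
```

Call:
drive_tool --deltas '[[[150, 0, 0, 0, 0, 0, 3], [150, 0, 0, 0, 0, 0, 6]]]'

```text
clock: 21.2
tcp_pos: [0.4834, -0.1105, 0.0752]
orientation: [-0.001, 0.724, 0.69, 0.001]
wrist_force: [-3.8, 6.9, 7.4]
finger_gap: 0.0427
grip_force: 49.8
```

```bash
python3 t.py
```

```text
21.2 j6 1.231 tau -0.253 F [-3.8  6.9  7.4] T [1.219 0.67  0.205]
```

Call:
drive_tool --deltas '[[[150, 0, 0, 0, 0, 0, 3], [150, 0, 0, 0, 0, 0, 6]]]'

```text
clock: 21.45
tcp_pos: [0.4835, -0.1104, 0.0752]
orientation: [-0.002, 0.759, 0.651, 0.001]
wrist_force: [-2.3, 6.1, 6.3]
finger_gap: 0.043
grip_force: 49.8
```

```bash
python3 t.py
```

```text
21.45 j6 1.3355 tau -0.173 F [-2.3  6.1  6.3] T [1.243 0.604 0.286]
```

```bash
python3 - <<'E'
from h import *
def prof(f,nm):
    Z=np.load(f); c=calibration(nm)
    if 'T' in Z: c['world_from_camera']=Z['T']
    P=pts(Z['d'],c); k=(abs(P[...,0]-.4836)<.005)&(P[...,2]>.03)&(P[...,2]<.09)&(P[...,1]>-.215)&(P[...,1]<-.15); g=P[k]
    print(f,[(int(round(y*1000)),round(1000*float(np.median(g[abs(g[:,1]-y)<.001][:,2])))) for y in np.arange(-.214,-.15,.002) if (abs(g[:,1]-y)<.001).any()])
c=calibration('wrist'); p,d=read_camera('wrist'); np.savez('w6.npz',p=p,d=d,T=c['world_from_camera'])
for f in('w3.npz','w4.npz','w5.npz','w6.npz'): prof(f,'wrist')
q,dq=read_camera('scene'); np.savez('s2.npz',p=q,d=dq)
save('ram',np.hstack([p[60:460,240:640],cv2.resize(q[190:290,300:400],(400,400),interpolation=2)]))
E
```

```text
w3.npz [(-174, 67), (-172, 67), (-170, 68), (-168, 68), (-166, 63), (-164, 62), (-162, 62), (-160, 62), (-158, 62), (-156, 62), (-154, 62), (-152, 62)]
w4.npz [(-214, 76), (-212, 75), (-210, 74), (-208, 74), (-206, 72), (-204, 71), (-202, 69), (-200, 68), (-198, 66), (-196, 63), (-194, 61), (-192, 57), (-190, 53), (-176, 54), (-174, 67), (-172, 68), (-170, 68), (-168, 68), (-166, 67), (-164, 61), (-162, 62), (-160, 62), (-158, 62), (-156, 61), (-154, 62), (-152, 62)]
w5.npz [(-214, 72), (-212, 71), (-210, 69), (-208, 68), (-206, 66), (-204, 64), (-160, 61), (-158, 61), (-156, 62), (-154, 62)]
w6.npz [(-178, 61), (-176, 62), (-174, 62), (-172, 62), (-170, 62), (-168, 62), (-166, 62), (-164, 62), (-162, 62)]
```

View pics/ram.png

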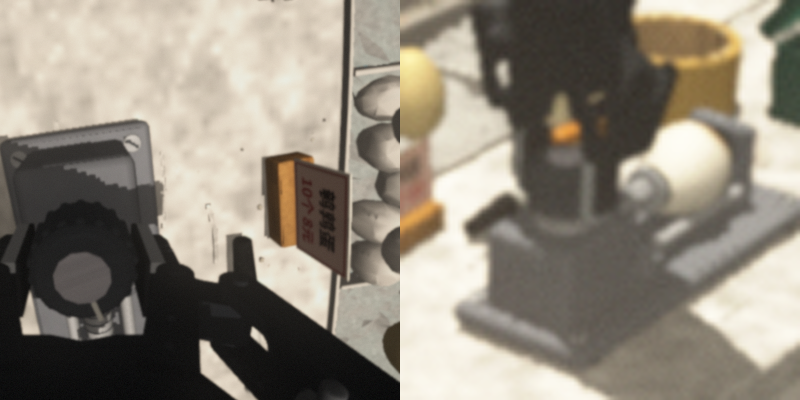

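The ram's round pad is against the egg, the egg is against the anvil, and the fingers hold the knob. The torque trace shows a click near j6 = 0.87, possibly with one before it. The next is due near 1.40, so stopping at about 1.62 gives 2 or 3 clicks either way.

Call:
drive_tool --deltas '[[[150, 0, 0, 0, 0, 0, 3], [150, 0, 0, 0, 0, 0, 6]]]'

```text
clock: 21.8
tcp_pos: [0.4835, -0.1105, 0.0752]
orientation: [-0.002, 0.792, 0.61, 0.001]
wrist_force: [-2.5, 5.8, 7.0]
finger_gap: 0.0427
grip_force: 49.8
```

```bash
python3 t.py
```

```text
21.8 j6 1.4404 tau -0.263 F [-2.5  5.8  7. ] T [1.259 0.601 0.208]
```

Call:
drive_tool --deltas '[[[150, 0, 0, 0, 0, 0, 3], [150, 0, 0, 0, 0, 0, 6]]]'

```text
clock: 22.05
tcp_pos: [0.4836, -0.1105, 0.0752]
orientation: [-0.002, 0.823, 0.568, 0.001]
wrist_force: [-2.3, 5.4, 7.7]
finger_gap: 0.0428
grip_force: 49.8
```

```bash
python3 t.py
```

```text
22.05 j6 1.5455 tau -0.473 F [-2.3  5.4  7.7] T [ 1.287  0.545 -0.056]
```

Call:
drive_tool --deltas '[[[150, 0, 0, 0, 0, 0, 2], [150, 0, 0, 0, 0, 0, 4], [150, 0, 0, 0, 0, 0, 4]]]'

```text
clock: 22.42
tcp_pos: [0.4836, -0.1105, 0.0752]
orientation: [-0.002, 0.842, 0.539, 0.001]
wrist_force: [-2.2, 6.3, 6.9]
finger_gap: 0.0426
grip_force: 49.8
```

```bash
python3 t.py
```

```text
22.425 j6 1.614 tau 0.041 F [-2.2  6.3  6.9] T [ 1.32   0.557 -0.067]
```

The second torque drop came at about 1.42, and the clutch now rests in the trough between clicks. I'll release the knob and leave.

Call:
drive_tool --deltas '[[[140, 0, 0, 0, 0, 0, 0], [125, 0, 0, 0, 0, 0, 0], [110, 0, 0, 0, 0, 0, 0], [90, 0, 0, 0, 0, 0, 0], [60, 0, 0, 0, 0, 0, 0], [30, 0, 0, 0, 0, 0, 0], [30, 0, 0, 0, 0, 0, 0], [30, 0, 0, 0, 0, 0, 0]]]'

```text
clock: 23.42
tcp_pos: [0.4843, -0.1123, 0.0749]
orientation: [0.0, 0.842, 0.539, -0.0]
wrist_force: [1.1, -0.2, 0.1]
finger_gap: 0.0752
grip_force: 0.0
```

Call:
drive_tool --deltas '[[[30, 0, 0, -0.01, 0, 0, 0], [30, 0, 0, -0.04, 0, 0, 0], [30, 0, 0, -0.08, 0, 0, 0], [30, 0, 0, -0.12, 0, 0, 0], [30, 0, 0, -0.15, 0, 0, 0], [30, -0.05, 0, -0.15, 0, 0, 0], [30, -0.1, 0, -0.15, 0, 0, 0], [30, -0.14, 0, -0.15, 0, 0, 0], [30, -0.14, 0, -0.15, 0, 0, 0], [30, -0.14, 0, -0.15, 0, 0, 0]]]'

```text
clock: 24.68
tcp_pos: [0.4257, -0.2391, 0.2253]
orientation: [0.0, 0.842, 0.539, 0.0]
wrist_force: [-0.8, 0.0, -0.5]
finger_gap: 0.0757
grip_force: 0.0
```

```bash
python3 - <<'E'
from h import *
s=get_state(); print(s['clock'],s['tcp_pos'],s['wrist_force'])
c=calibration('wrist'); p,d=read_camera('wrist'); P=pts(d,c)
k=(abs(P[...,0]-.4836)<.005)&(P[...,2]>.03)&(P[...,2]<.09)&(P[...,1]>-.29)&(P[...,1]<-.15); g=P[k]
print([(int(round(y*1000)),round(1000*float(np.median(g[abs(g[:,1]-y)<.001][:,2])))) for y in np.arange(-.285,-.15,.002) if (abs(g[:,1]-y)<.001).any()])
save('fin',p)
E
```

```text
24.675 [ 0.42566478 -0.23911329  0.22531385] [-0.81442004  0.00810045 -0.50218172]
[(-285, 70), (-283, 71), (-281, 72), (-279, 72), (-277, 72), (-275, 72), (-273, 71), (-271, 68), (-269, 68), (-267, 64), (-265, 66), (-263, 68), (-261, 71), (-259, 72), (-257, 74), (-255, 75), (-253, 76), (-251, 77), (-249, 78), (-247, 78), (-245, 78), (-243, 79), (-241, 79), (-239, 79), (-237, 79), (-235, 79), (-233, 78), (-231, 78), (-229, 77), (-227, 77), (-225, 76), (-223, 76), (-221, 75), (-219, 74), (-217, 73), (-215, 71), (-213, 70), (-211, 68), (-209, 66), (-207, 64), (-205, 61), (-203, 58), (-201, 68), (-199, 68), (-197, 68), (-195, 68), (-193, 68), (-191, 62), (-189, 62), (-187, 62), (-185, 62), (-183, 61), (-181, 61), (-179, 62), (-177, 61), (-175, 62), (-173, 62), (-171, 62), (-169, 61), (-167, 61), (-165, 62), (-163, 62), (-161, 62), (-159, 62), (-157, 61), (-155, 61), (-153, 62), (-151, 62)]
```

View pics/fin.png

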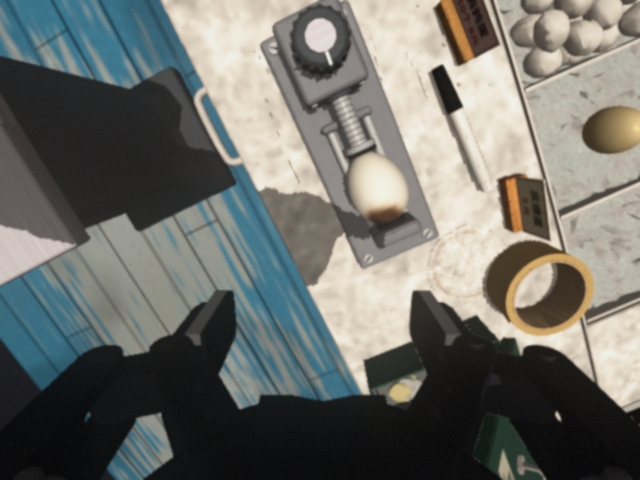

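The egg sits closed between the anvil and the ram pad (378,185). The ram has moved 27 mm of the 2.98 rad turned, so the slip is about 0.9–1.0 rad, which is two clicks. Everything else looks undisturbed.

```bash
python3 -c "
from workcell import hand_in
print(hand_in())"
```

```text
the job is handed in; nothing more can be done
None
```

The goose egg lies lengthwise on the gauge rods, let go, with the ram closed on it after two clutch clicks (counted from the torque drops). The opening is about 65 mm from my camera estimate, and the job is handed in at about 25 s on the robot's clock.

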